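# Press the lock pin of a connector home in the hand press

## Robot

A 7-joint arm with a two-finger parallel gripper is mounted at the origin on the work surface. World frame = base frame: x ahead of the robot, y to its left, z up, the work surface at z = 0. Lengths are in m, angles in rad, forces in N, time in s.
With the tool pointing down it reaches from about 0.425 to 1.025 m from the base axis. Payload 9.4 kg.
Tool frame: the origin (TCP) lies midway between the tips of the shut fingers; the grasp point (between the pads) lies 19 mm behind it; z points along the fingers, y is the line along which they close (so a half turn about z gives the same grasp; the last joint's range is limited). The gripper opens to 85 mm and grips with 20 to 120 N. Pads are 22 mm wide; open, the fingers measure 114 mm over their backs; the gripper's body (76 mm by 85 mm) begins 54 mm behind the grasp point. The pads swing forward as they close: fully open they stand 13 mm farther back than shut.
Start: joints at [1.104, 0.599, -0.003, 1.599, 0.002, 0.943, -0.08], TCP at [0.275, -0.671, 0.231] pointing down, gripper open.
Joint ranges: [-2.57, 2.57], [-0.35, 1.97], [-1.29, 1.29], [0.11, 2.56], [-1.05, 4.19], [0.11, 1.86], [-2.63, 2.63]. Speed limits (rad/s): [2.22, 2.22, 3.01, 3.01, 3.14, 3.14, 3.14].

## Interface

Orientations are given as [roll, pitch, yaw] about the fixed x, y, z axes, in that order (R = Rz(yaw) Ry(pitch) Rx(roll)).
In Python, from rig import * gives the robot as it stands.
- The arm moves only by the tool move_arm, never from a script. Its argument "series" is a list of rows, each an object with "xyz": the shift along the tool's x, y, z in mm, a list of three; "angular": the turn, a rotation vector about the tool's x, y, z in rad, a list of three; "jaw": the closure, from 0 (fully open) to 1 (shut). A call has 1 to 12 rows; each row is the pose to reach, as a shift and turn from the pose commanded when the call began, along the tool's axes at that moment; what a row does not reach only later rows make up. A row lasts 1/8 s, in which the tool goes at most 62.5 mm and 10.7 degrees, less where a joint would pass 70% of its speed; a pose out of reach is approached as far as the arm can. A call with a gripper value outside its range is refused whole. The fingers move at their own pace and stop on an object; "grip_force" is the grip in N (left out, the last holds). Time passes only in rows, so rows that repeat a pose let the fingers close. It gives the time, the measured TCP pose, the force, the opening and the grip force at its end, in the units of the state.
- state(): the state, without advancing time (a new reading comes with each control period).
- camera(name): name is "side" or "top" or "wrist"; returns the picture (480x640x3 uint8, red, green, blue); there is no depth.
- camera_params(name): a dict with "fov_y" (degrees; the focal length in pixels is half the picture's height over the tangent of half this angle, whatever the lens; pixels are square), "cx", "cy" (the principal point, pixels), "k1" (the pictures are not rectified: a ray, as slopes to the right and down, at radius r is drawn at 1 + k1 r^2 times it, then the intrinsics apply), "R" (3x3) and "t" (3): a world point X has camera coordinates R X + t; the wrist camera has in their place "mount" (4x4, takes a point from camera to tool coordinates, whose origin is the TCP and whose axes are the flange's). Camera axes: x right, y down, z forward; pixel columns grow to the right and rows downward; lengths in m; the calibration is good to about 2 mm. A picture is of the moment at which its call begins: read the wrist's pose just before it. camera_params takes no time and is no camera call.
- finish_job(): hands the job in; it is judged then, once.
The state is a dict: "t": time; "joint_positions": joint angles; "dq": joint speeds; "tau": joint torques, N m; "ee_pos": TCP position; "orientation": TCP orientation; "contact_force": force on the tool from outside, world axes, zero at the start; "ft_torque": the same for the moment, N m; "grip_width": opening from 0.0 (shut) to 1.0 (fully open); "grasp_force": force on a finger pad.
Only numpy, scipy, OpenCV 4.12 (cv2) and the standard library are available. Lean on these libraries where they do the work, as an engineer would, in place of code of your own. Each camera call takes 0.05 s, during which the arm holds its last target. There are 200 camera calls.

## Task

Stand the loose white connector housing, lock pin up, in the pocket of the hand press's slide and let go, then push the slide in until it stops under the ram. Press the black knob down until it bottoms on its stop and hold it there a moment, so that the lock pin ends flush with the housing's top, and let the knob spring back; leave the housing in the pocket and the slide pushed in. Keep the press of the knob under 40 N, do not ram the slide, and leave the bin, the bottle and the screwdriver alone.

Things in the scene. Friction and masses are not known exactly. Their poses are not given: they have to be found in the camera images.
- press: Fixed grey C-frame hand press on a base plate 120 x 330 x 12 mm. Origin: on the bench under the ram's vertical axis; z up, y along the slide, from the loading place (y = -130 mm) to the ram (y = 0) and the column. Base plate y = -230 to 100 mm; column 50 mm wide, y = 60 to 90; head 50 mm wide, y = -25 to 90, 115 to 165 mm above the bench.
- nest (a point): Centre of the pocket's floor in the slide, 30 mm above the bench, axes as the press; moves with the slide. Pocket 29 mm (x) by 43 mm (y); black walls 6 mm thick, upright for 8 mm, then flared outwards up to 13 mm above this floor. The housing stands in it on its 26 x 40 mm underside, long side along press y, either way round, 1.5 mm clearance all round.
- tab (a point): Top middle of the outer (press -y) face of the slide's upright steel push tab, 44 mm wide, 5 mm thick, from 24 to 70 mm above the bench, this point at 70 mm; it lies 80 mm to press -y of the nest and moves with the slide.
- carriage (a joint): The slide's travel in m: 0 = pulled out for loading, 0.130 = against its inner stop with the pocket under the ram. Friction about 2 N, it stays where it is left.
- collar (a point): Centre of the top of the steel collar (20 mm across) on the ram's stem, below the knob; 195 mm above the bench with the ram up; moves with the ram. The black knob above it, 36 mm across with a flat top, is screwed higher or lower on the stem from day to day: its top lies somewhere between 20 and 38 mm above this point, on the ram's axis, and is not measured.
- ram (a joint): How far the ram is down, in m: 0 = up, 0.020 = bottomed on its stop, its 12 mm tip then 70 mm above the bench, level with the top of a housing in the pocket. A spring returns it and pushes back with about 3 N at first, 10 N at the bottom, plus about 4 N while the ram drives the lock pin. Once bottomed the force rises steeply.
- housing: Loose white plastic connector housing, a block 26 mm (its x) by 40 mm (its y) by 40 mm high, 45 g. Origin: centre of its underside, z up. A round grey lock pin 14 mm across stands proud in the middle of its top.
- lock (a joint): How far the lock pin has been pushed in, in m: 0 = 8 mm proud of the housing's top, 0.008 = flush, up to 0.012 = 4 mm too deep. It starts 5 to 8 mm proud. Friction about 4 N, it stays where it is left.
- bin: Grey open bin 120 x 160 x 55 mm with other housings in it, a bystander. Origin: centre of its underside.
- bottle: Closed bottle 60 mm across and 150 mm tall, a bystander. Origin: centre of its underside.
- driver: Screwdriver lying on the bench, a bystander. Origin: on the bench under its middle, its x axis points to the tip.
Not all that is in view belongs to the job. Several things have the shape of the housing; the one meant has the colours described above.

How it is judged:
By the outcome, as a careful person would: the job done as asked, in the order asked, and still so for the second after the job is handed in, with the robot touching nothing.
It also fails if it takes over 69 s, if anything falls off the work surface, if the arm or the gripper's body presses on something with over 40 N, if the wrist force passes 120 N, or if a joint passes its speed limit or range.

## Working session

There is one attempt and no reset: what is moved stays moved. The work goes in short steps, Python scripts to look and compute and a tool call to move; the robot and the scene stay as the last step left them, time stands still between calls to the robot, and variables do not carry over. Pictures are saved under pics/ and viewed, at most 10 in all, crops included, and the job is handed in when it is done.

Besides the shell and the picture viewer there is one more tool, called by a JSON object that holds its "api" and its "payload", one argument or row to a line. move_arm: Moves the arm, as the interface text tells. Its arguments: {"type":"object","properties":{"series":{"type":"array","items":{"type":"object","properties":{"xyz":{"type":"array","items":{"type":"number"}},"angular":{"type":"array","items":{"type":"number"}},"jaw":{"type":"number"}}}},"grip_force":{"type":"number"}},"required":["series"]}

```bash
mkdir -p pics; cat > h.py <<'E'
from rig import *
import numpy as np, cv2
from scipy.spatial.transform import Rotation as Ro
def tool():
    s=state(); o=np.array(s["orientation"]); 
    return Ro.from_euler('xyz',o).as_matrix(), np.array(s["ee_pos"])
def K(p):
    f=240/np.tan(np.radians(p["fov_y"])/2); return np.array([[f,0,p["cx"]],[0,f,p["cy"]],[0,0,1]]),np.array([p["k1"],0,0,0,0.])
def ext(name,pose=None):
    p=camera_params(name)
    if name!="wrist": return p,np.array(p["R"]),np.array(p["t"])
    Rt,pt=pose or tool(); M=np.array(p["mount"]); Rw=Rt@M[:3,:3]; c=Rt@M[:3,3]+pt
    return p,Rw.T,-Rw.T@c
def ray(name,uv,pose=None):
    p,R,t=ext(name,pose); k,d=K(p)
    n=cv2.undistortPoints(np.array(uv,float).reshape(-1,1,2),k,d).reshape(-1,2)
    return -R.T@t,(np.c_[n,np.ones(len(n))])@R
def onz(name,uv,z,pose=None):
    c,d=ray(name,uv,pose); return c+d*((z-c[2])/d[:,2])[:,None]
def proj(name,X,pose=None):
    p,R,t=ext(name,pose); k,d=K(p)
    return cv2.projectPoints(np.array(X,float).reshape(-1,3),cv2.Rodrigues(R)[0],t,k,d)[0].reshape(-1,2)
def snap(name,fn):
    im=camera(name); cv2.imwrite('pics/'+fn,im[:,:,::-1]); return im
E
python3 - <<'E'
from h import *
s=state();print(s)
snap("side","s0.png");snap("top","t0.png")
for n in("side","top","wrist"):
  p=camera_params(n);print(n,p)
E
```

```text
{'t': 0.0, 'joint_positions': array([ 1.10432591,  0.60013717, -0.00252863,  1.60016409,  0.00178357,
        0.94288709, -0.07978783]), 'dq': array([-0.00169412, -0.00204092, -0.00086227,  0.00068614,  0.00093306,
       -0.00261083,  0.00044279]), 'tau': array([-2.00670879e-04, -7.76435351e+01,  1.56461611e+00, -2.58001238e+01,
        1.22651324e-02,  8.89873219e-03,  4.79501921e-06]), 'ee_pos': array([ 0.27527592, -0.67017911,  0.23039624]), 'orientation': array([-3.14000534e+00,  1.40599716e-04,  3.89819531e-01]), 'contact_force': array([ 0.33602672, -0.47051299,  0.26068397]), 'ft_torque': array([ 0.02603315, -0.02826732, -0.03958053]), 'grasp_force': 0.0, 'grip_width': 0.9990878468923589}
side {'fov_y': 52.51327695651373, 'cx': 327.1706311745457, 'cy': 243.3102684712906, 'k1': 0.036464366839674835, 'R': array([[-0.93561072, -0.35266639,  0.01609351],
       [-0.27730609,  0.7059419 , -0.65172645],
       [ 0.21848094, -0.61422508, -0.75828335]]), 't': array([0.53172803, 0.23882758, 1.18869448])}
top {'fov_y': 57.09333738776111, 'cx': 323.36603841397186, 'cy': 229.8168265932475, 'k1': 0.03320706786719319, 'R': array([[ 0.02103661, -0.99977792, -0.00125423],
       [-0.9830972 , -0.02045739, -0.18193787],
       [ 0.18187181,  0.00506039, -0.98330923]]), 't': array([0.00366674, 0.55529343, 0.96713006])}
wrist {'fov_y': 69.66921854923578, 'cx': 323.03099693674903, 'cy': 235.54093859307406, 'k1': -0.031974511020607804, 'mount': array([[-9.71565432e-05, -9.59881649e-01, -2.80405440e-01,
         7.18317934e-02],
       [ 9.99999983e-01, -5.01674706e-05, -1.74753055e-04,
         1.08987568e-03],
       [ 1.53675019e-04, -2.80405452e-01,  9.59881638e-01,
        -1.43609495e-01],
       [ 0.00000000e+00,  0.00000000e+00,  0.00000000e+00,
         1.00000000e+00]])}
```

View pics/t0.png

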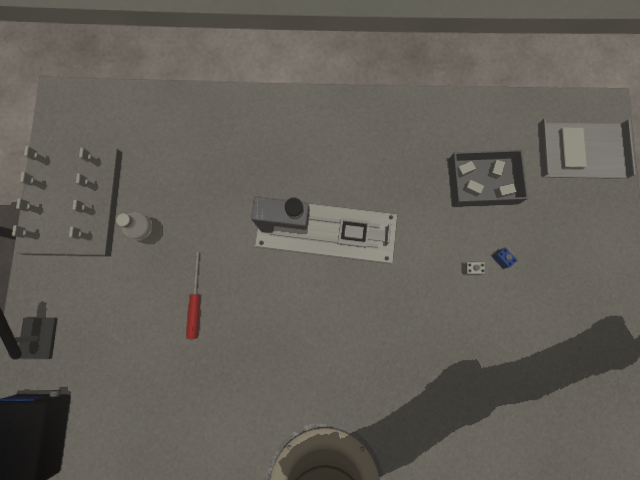

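View pics/s0.png

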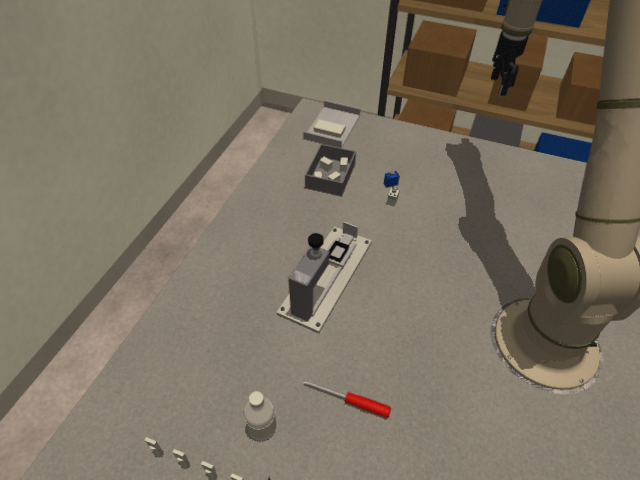

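Top view: the white loose piece is at (475,268). Lookalikes are the blue one (506,258) and the bin pieces (467,168), (498,168), (475,187), (508,189). I choose (475,268) and check it in a close crop, along with the press (~(325,230)).

```bash
python3 - <<'E'
from h import *
t=cv2.imread('pics/t0.png');s=cv2.imread('pics/s0.png')
a=cv2.resize(t[240:290,450:530],(480,300),interpolation=cv2.INTER_CUBIC)
b=cv2.resize(s[160:210,360:410],(300,300),interpolation=cv2.INTER_CUBIC)
c=cv2.resize(t[190:270,245:405],(600,300),interpolation=cv2.INTER_CUBIC)
o=np.zeros((600,780,3),np.uint8);o[:300,:480]=a;o[:300,480:]=b;o[300:,:600]=c
cv2.imwrite('pics/c0.png',o)
E
```

```text
(no output)
```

View pics/c0.png

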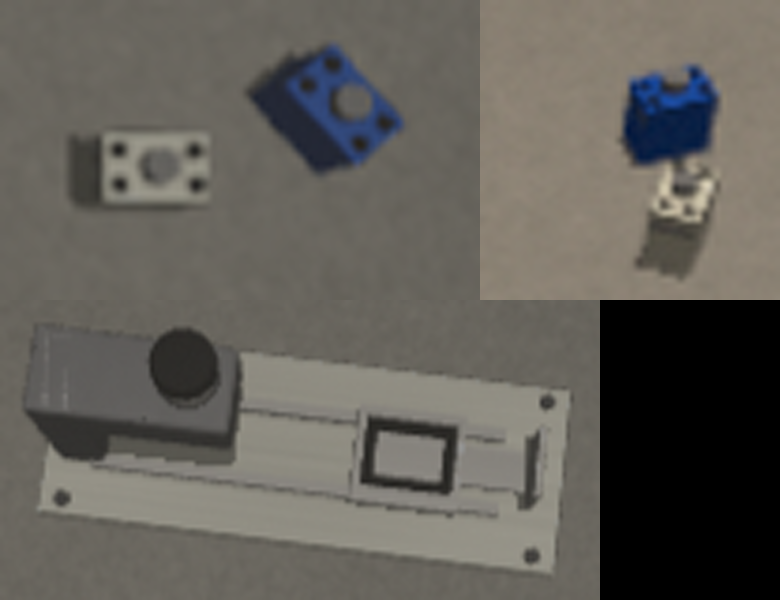

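The crop confirms it: the white housing stands upright, with its top centre at about (475.8,267.8) and the pin up. The blue one is the decoy. The press's slide is pulled out, with its pocket around (354,231).

```bash
python3 - <<'E'
from h import *
def c1(p): return np.array(p)/6+[450,240]
def c2(p): return np.array(p)/3.75+[245,190]
h=onz("top",c1([[103,131],[210,131],[211,202],[102,204],[159,166]]),.040);print("housing",h.round(4))
h_c=h[:4].mean(0);e=(h[1]-h[0]+h[2]-h[3]);print(h_c,np.degrees(np.arctan2(e[1],e[0])))
p=onz("top",c2([[571,390],[553,574],[38,511]]),.012);print("plate",p.round(4))
d=p[1]-p[2];d/=np.linalg.norm(d) # press -y
y=-d; x=np.array([y[1],-y[0],0])
w=p[1]-p[0];print("len",np.linalg.norm(p[1]-p[2]),np.linalg.norm(w),"yaw of press y",np.degrees(np.arctan2(y[1],y[0])))
m=(p[0]+p[1])/2; org=m+y*.23
print("origin",org,"nest",org-y*.13, "tab",org-y*.21)
n=onz("top",c2([[362,415],[460,422],[454,494],[358,487]]),.043);print("nest by walls",n.mean(0))
print("knob@.223",onz("top",c2([[184,366]]),.223))
E
```

```text
housing [[ 0.4893 -0.3159  0.04  ]
 [ 0.4903 -0.3564  0.04  ]
 [ 0.4632 -0.3555  0.04  ]
 [ 0.4615 -0.3144  0.04  ]
 [ 0.4764 -0.3365  0.04  ]]
[ 0.47606184 -0.33552084  0.04      ] -88.15735725209551
plate [[ 0.4138 -0.1599  0.012 ]
 [ 0.3028 -0.1477  0.012 ]
 [ 0.3335  0.1676  0.012 ]]
len 0.3167774323196261 0.11163532139041435 yaw of press y 84.43810666504442
origin [0.38061134 0.07512604 0.012     ] nest [ 0.36801162 -0.05426193  0.012     ] tab [ 0.36025794 -0.13388529  0.012     ]
nest by walls [ 0.37222211 -0.05721863  0.043     ]
knob@.223 [[0.41258288 0.0667153  0.223     ]]
```

I forgot the 300 px row offset of the third crop panel, so I'm recomputing.

```bash
python3 - <<'E'
from h import *
def c2(p): return (np.array(p)-[0,300])/3.75+[245,190]
p=onz("top",c2([[571,390],[553,574],[38,511]]),.012);print("plate",p.round(4))
d=p[1]-p[2];d/=np.linalg.norm(d)
y=-d
print("len",np.linalg.norm(p[1]-p[2]),np.linalg.norm(p[1]-p[0]),"yaw of press y",np.degrees(np.arctan2(y[1],y[0])))
m=(p[0]+p[1])/2; org=m+y*.23
print("origin",org,"nest",org-y*.13, "tab",org-y*.21)
n=onz("top",c2([[362,415],[460,422],[454,494],[358,487]]),.043);print("nest by walls",n.mean(0))
print("knob",onz("top",c2([[184,362]]),.223))
R,P=tool();print(R)
print(np.array(camera_params("wrist")["mount"])[:3,3])
E
```

```text
plate [[ 0.6048 -0.1618  0.012 ]
 [ 0.4859 -0.1494  0.012 ]
 [ 0.5191  0.177   0.012 ]]
len 0.32801679113637067 0.11956773272835741 yaw of press y 84.17870287127694
origin [0.56863941 0.07323447 0.012     ] nest [ 0.55545401 -0.05609513  0.012     ] tab [ 0.54733993 -0.13568257  0.012     ]
nest by walls [ 0.55486586 -0.05575455  0.043     ]
knob [[0.56777545 0.071883   0.223     ]]
[[ 9.24978744e-01  3.80018292e-01 -6.48219422e-04]
 [ 3.80018825e-01 -9.24977901e-01  1.25520628e-03]
 [-1.22587294e-04 -1.40737471e-03 -9.99999002e-01]]
[ 0.07183179  0.00108988 -0.14360949]
```

{"api": "move_arm", "payload": {
  "series": [
    {"xyz": [313, -233, 60], "angular": [0, 0, 0.358], "jaw": 0.25},
    {"xyz": [313, -233, 60], "angular": [0, 0, 0.358], "jaw": 0.25},
    {"xyz": [313, -233, 60], "angular": [0, 0, 0.358], "jaw": 0.25},
    {"xyz": [313, -233, 60], "angular": [0, 0, 0.358], "jaw": 0.25},
    {"xyz": [313, -233, 60], "angular": [0, 0, 0.358], "jaw": 0.25},
    {"xyz": [313, -233, 60], "angular": [0, 0, 0.358], "jaw": 0.25},
    {"xyz": [313, -233, 60], "angular": [0, 0, 0.358], "jaw": 0.25},
    {"xyz": [313, -233, 60], "angular": [0, 0, 0.358], "jaw": 0.25},
    {"xyz": [313, -233, 60], "angular": [0, 0, 0.358], "jaw": 0.25},
    {"xyz": [313, -233, 60], "angular": [0, 0, 0.358], "jaw": 0.25}
  ]
}}

```text
t: 1.35
ee_pos: [0.4754, -0.338, 0.1715]
orientation: [3.141, 0.0, 0.029]
contact_force: [0.2, -0.1, 0.2]
grip_width: 0.753
grasp_force: 0.0
```

```bash
python3 - <<'E'
from h import *
R,P=tool();im=snap("wrist","w1.png");s=state();print(s["t"],P,s["orientation"],s["grip_width"])
hsv=cv2.cvtColor(im,cv2.COLOR_RGB2HSV)
m=((hsv[:,:,1]<60)&(hsv[:,:,2]>150)).astype(np.uint8)
n,l,st,c=cv2.connectedComponentsWithStats(m)
for i in range(1,n):
  if st[i,4]>400:
    cs,_=cv2.findContours((l==i).astype(np.uint8),0,2);print(st[i],cv2.minAreaRect(cs[0]))
print(proj("wrist",[[.476,-.3355,.04],[.476,-.3355,.0]],(R,P)))
E
```

```text
1.4 [ 0.47538837 -0.33801953  0.17147429] [3.14095657e+00 1.76989129e-05 2.91176809e-02] 0.752851395623233
[     0      0    640    438 190725] ((319.5, 218.49996948242188), (436.99993896484375, 638.9998779296875), 90.0)
[ 140  407   49   73 1776] ((168.98582458496094, 445.5760498046875), (36.05388641357422, 80.80513000488281), 16.886791229248047)
[ 458  407   76   73 2808] ((487.9222412109375, 450.5102844238281), (97.75379180908203, 43.349483489990234), 55.86406326293945)
[[318.93417027 225.17273367]
 [319.39567708 214.40589042]]
```

View pics/w1.png

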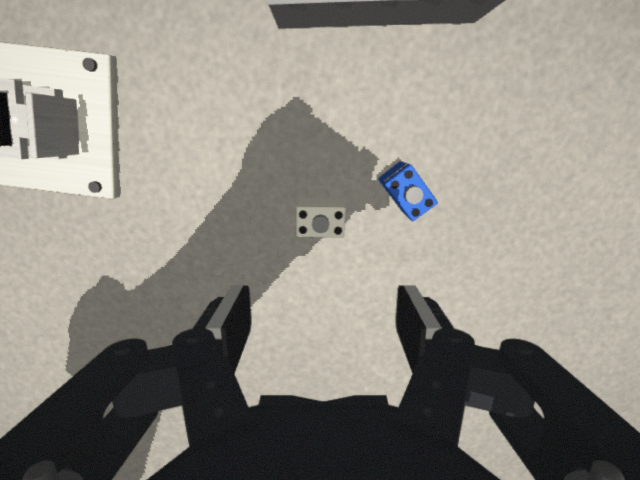

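The wrist view shows the white housing's top centred at (321,222), within 3 px of the prediction and square to the gripper. The blue one at (410,190) clears the fingers, so I descend and grip.

{"api": "move_arm", "payload": {
  "series": [
    {"xyz": [2.5, -0.5, 50], "jaw": 0.25},
    {"xyz": [2.5, -0.5, 100], "jaw": 0.25},
    {"xyz": [2.5, -0.5, 135], "jaw": 0.25},
    {"xyz": [2.5, -0.5, 159], "jaw": 0.25},
    {"xyz": [2.5, -0.5, 159], "jaw": 0.25},
    {"xyz": [2.5, -0.5, 159], "jaw": 0.7},
    {"xyz": [2.5, -0.5, 159], "jaw": 0.7},
    {"xyz": [2.5, -0.5, 159], "jaw": 0.7},
    {"xyz": [2.5, -0.5, 159], "jaw": 0.7}
  ],
  "grip_force": 30
}}

```text
invalid input at $.series[0]: expected keys xyz, angular, jaw
```

```bash
python3 - <<'E'
from h import *
R,P=tool();im=snap("wrist","w2.png");s=state();print(s["t"],P,s["orientation"],s["grip_width"],s["grasp_force"],s["contact_force"])
E
```

```text
1.45 [ 0.4755417  -0.33779227  0.17146532] [ 3.14113431e+00 -1.35482407e-05  2.95745201e-02] 0.7517664434873846 0.0 [-0.54419053  0.2891653  -0.32727197]
```

View pics/w2.png

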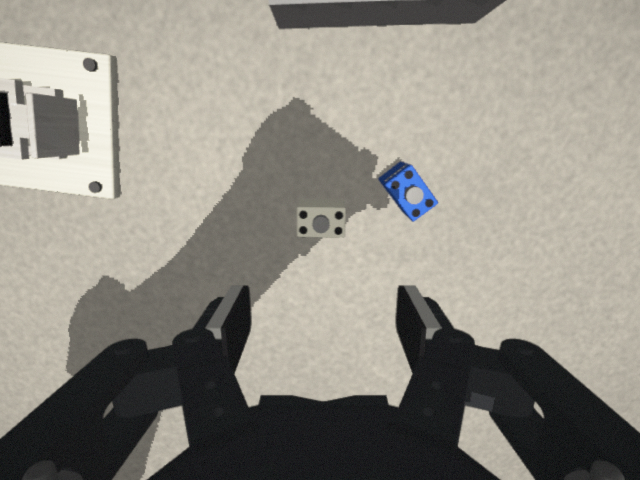

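The move was refused because the rows lacked "angular", so this picture matches the last one. I'm sending it again.

{"api": "move_arm", "payload": {
  "series": [
    {"xyz": [2.5, -0.5, 50], "angular": [0, 0, 0], "jaw": 0.25},
    {"xyz": [2.5, -0.5, 100], "angular": [0, 0, 0], "jaw": 0.25},
    {"xyz": [2.5, -0.5, 135], "angular": [0, 0, 0], "jaw": 0.25},
    {"xyz": [2.5, -0.5, 159], "angular": [0, 0, 0], "jaw": 0.25},
    {"xyz": [2.5, -0.5, 159], "angular": [0, 0, 0], "jaw": 0.25},
    {"xyz": [2.5, -0.5, 159], "angular": [0, 0, 0], "jaw": 0.7},
    {"xyz": [2.5, -0.5, 159], "angular": [0, 0, 0], "jaw": 0.7},
    {"xyz": [2.5, -0.5, 159], "angular": [0, 0, 0], "jaw": 0.7},
    {"xyz": [2.5, -0.5, 159], "angular": [0, 0, 0], "jaw": 0.7}
  ],
  "grip_force": 30
}}

```text
t: 2.58
ee_pos: [0.4795, -0.3361, 0.0135]
orientation: [3.14, -0.002, 0.032]
contact_force: [-0.3, -0.2, 7.4]
grip_width: 0.464
grasp_force: 31.3
```

```bash
python3 - <<'E'
from h import *
R,P=tool();im=snap("wrist","w3.png");s=state();print(s["t"],P,s["orientation"],s["grip_width"],s["grasp_force"],s["contact_force"])
E
```

```text
2.625 [ 0.47951307 -0.33609106  0.01353756] [ 3.14037643e+00 -1.60686948e-03  3.16667267e-02] 0.4630181803187575 31.271819472312927 [-1.01218475  0.23898859  7.92586804]
```

View pics/w3.png

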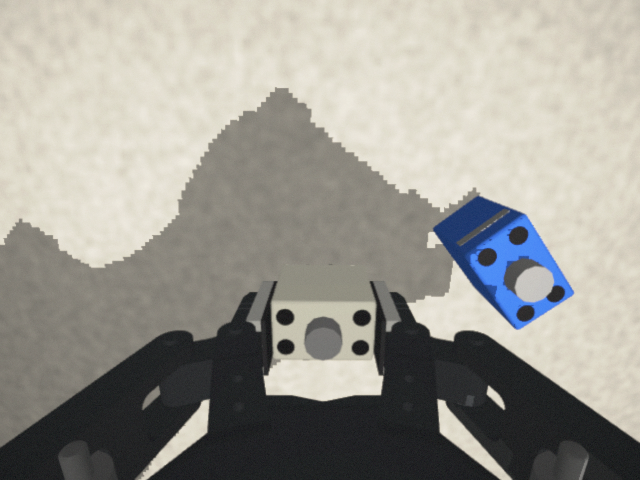

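The housing is held squarely, with its pin at (323,340). I lift it, stop just short of the pocket and look there.

{"api": "move_arm", "payload": {
  "series": [
    {"xyz": [0, 0, -40], "angular": [0, 0, 0], "jaw": 0.7},
    {"xyz": [0, 0, -100], "angular": [0, 0, 0], "jaw": 0.7},
    {"xyz": [10, -50, -147], "angular": [0, 0, 0.133], "jaw": 0.7},
    {"xyz": [20, -110, -147], "angular": [0, 0, 0.133], "jaw": 0.7},
    {"xyz": [25, -170, -147], "angular": [0, 0, 0.133], "jaw": 0.7},
    {"xyz": [29, -230, -147], "angular": [0, 0, 0.133], "jaw": 0.7},
    {"xyz": [29, -265, -147], "angular": [0, 0, 0.133], "jaw": 0.7},
    {"xyz": [29, -279, -147], "angular": [0, 0, 0.133], "jaw": 0.7},
    {"xyz": [29, -279, -147], "angular": [0, 0, 0.133], "jaw": 0.7},
    {"xyz": [29, -279, -147], "angular": [0, 0, 0.133], "jaw": 0.7}
  ]
}}

```text
t: 3.88
ee_pos: [0.4991, -0.0574, 0.1594]
orientation: [3.141, -0.0, -0.103]
contact_force: [0.5, -1.3, -0.4]
grip_width: 0.465
grasp_force: 30.5
```

```bash
python3 - <<'E'
from h import *
R,P=tool();im=snap("wrist","w4.png");s=state();print(s["t"],P,s["orientation"],s["grip_width"],s["grasp_force"],s["contact_force"])
np.savez('p4',R=R,P=P)
# pin offset at grasp pose
R0=Ro.from_euler('xyz',[3.14037643e+00,-1.60686948e-03,3.16667267e-02]).as_matrix();P0=np.array([0.47951307,-0.33609106,0.01353756])
X=onz("wrist",[[323,338],[272,360],[377,358],[274,301],[372,301]],.0465,(R0,P0));X[1:]=onz("wrist",[[272,360],[377,358],[274,301],[372,301]],.040,(R0,P0))
print("in tool",((X-P0)@R0).round(4))
print("nest px",proj("wrist",[[.5549,-.0558,.043]],(R,P)))
E
```

```text
3.925 [ 0.49910711 -0.05744526  0.15943007] [ 3.14101056e+00 -2.97878797e-04 -1.03617602e-01] 0.4617345206596698 30.54898738861084 [ 0.65337055  0.14627905 -0.22265397]
in tool [[ 0.0008  0.0007 -0.033 ]
 [-0.0135 -0.0196 -0.0265]
 [-0.0126  0.0221 -0.0265]
 [ 0.0125 -0.0177 -0.0265]
 [ 0.0124  0.0191 -0.0264]]
nest px [[312.05851014 158.90776676]]
```

View pics/w4.png

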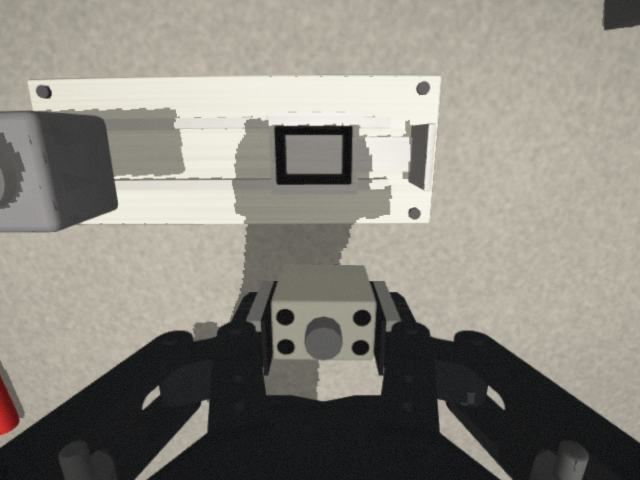

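The pocket is ahead at (313,155), square to the gripper. I measure the black frame's contour.

```bash
python3 - <<'E'
from h import *
d=np.load('p4.npz');R,P=d['R'],d['P'];pose=(R,P)
im=cv2.imread('pics/w4.png');g=im.max(2)
m=np.zeros_like(g);m[110:200,255:375]=(g[110:200,255:375]<60)
cs,_=cv2.findContours(m,0,2);c=max(cs,key=cv2.contourArea)
r=cv2.minAreaRect(c);bx=cv2.boxPoints(r)
X=onz("wrist",bx,.043,pose);print(r,X.round(4),X.mean(0),np.linalg.norm(X[1]-X[0]),np.linalg.norm(X[2]-X[1]))
e=[X[1]-X[0],X[2]-X[1]];print([np.degrees(np.arctan2(v[1],v[0])) for v in e])
# plate lines: long edges & tab
q=onz("wrist",[[33,82],[441,77],[432,223]],.012,pose);v=q[0]-q[1];print("plate",q.round(4),np.degrees(np.arctan2(v[1],v[0])))
print("n in tool mm",((X.mean(0)-P)@R*1000).round(1))
E
```

```text
((313.0, 155.0), (58.0, 76.0), 90.0) [[ 0.5809 -0.0318  0.043 ]
 [ 0.5752 -0.0863  0.043 ]
 [ 0.5335 -0.0829  0.043 ]
 [ 0.5394 -0.026   0.043 ]] [ 0.55721848 -0.05674961  0.043     ] 0.054823608165696466 0.04185717868222582
[np.float64(-95.94808421012146), np.float64(175.31653107598638)]
plate [[ 0.6375  0.1606  0.012 ]
 [ 0.6055 -0.162   0.012 ]
 [ 0.4879 -0.1527  0.012 ]] 84.31888943689698
n in tool mm [ 57.7  -6.8 116.5]
```

{"api": "move_arm", "payload": {
  "series": [
    {"xyz": [40, -5, 0], "angular": [0, 0, 0], "jaw": 0.7},
    {"xyz": [57.3, -7.3, 0], "angular": [0, 0, 0], "jaw": 0.7},
    {"xyz": [57.3, -7.3, 40], "angular": [0, 0, 0], "jaw": 0.7},
    {"xyz": [57.3, -7.3, 75], "angular": [0, 0, 0], "jaw": 0.7},
    {"xyz": [57.3, -7.3, 92], "angular": [0, 0, 0], "jaw": 0.7},
    {"xyz": [57.3, -7.3, 92], "angular": [0, 0, 0], "jaw": 0.7},
    {"xyz": [57.3, -7.3, 92], "angular": [0, 0, 0], "jaw": 0.7}
  ]
}}

```text
t: 4.8
ee_pos: [0.5574, -0.0549, 0.0682]
orientation: [3.142, -0.001, -0.102]
contact_force: [0.7, -0.4, -0.4]
grip_width: 0.459
grasp_force: 30.5
```

```bash
python3 - <<'E'
from h import *
R,P=tool();im=snap("wrist","w5.png");b=snap("side","s5.png");s=state();print(s["t"],P,s["orientation"],s["contact_force"])
np.savez('p5',R=R,P=P)
print(proj("wrist",P+R@np.array([0,0,.0135]),(R,P)),proj("side",[.5572,-.0567,.043]))
o=np.zeros((480,800,3),np.uint8);o[:,:400]=cv2.resize(im[180:420,220:420],(400,480))[:,:,::-1]
u,v=proj("side",[.5572,-.0567,.05])[0].astype(int);o[:400,400:]=cv2.resize(b[v-50:v+50,u-50:u+50],(400,400),interpolation=cv2.INTER_CUBIC)[:,:,::-1]
cv2.imwrite('pics/c5.png',o)
E
```

```text
4.9 [ 0.5573761  -0.05486142  0.06819063] [-3.14148919e+00 -1.97330077e-03 -1.01361794e-01] [-0.41716071  0.20356088 -0.76240708]
[[321.69374258 286.53787064]] [[338.69578643 249.33768436]]
```

View pics/c5.png

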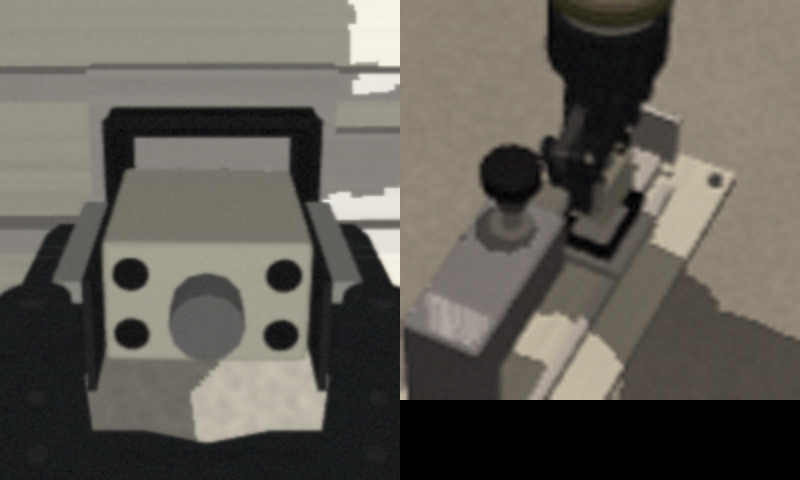

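Wrist crop: the frame's outer far corners are at full-image (272,234) and (381,234), and the housing's lower far edge runs (284,265) to (366,265). I work out the relative offset.

```bash
python3 - <<'E'
from h import *
d=np.load('p5.npz');R,P=d['R'],d['P']
for z,uv in((.043,[[272,234],[381,234],[287,248.5],[365,248.5]]),(.0547,[[283.5,265],[366.5,265]])):
  print(((onz("wrist",uv,z,(R,P))-P)@R*1000).round(1))
E
```

```text
[[ 23.8 -25.3  25.2]
 [ 23.8  30.2  25.2]
 [ 16.  -17.9  25.2]
 [ 16.   22.3  25.2]]
[[ 11.4 -18.6  13.5]
 [ 11.4  21.8  13.5]]
```

{"api": "move_arm", "payload": {
  "series": [
    {"xyz": [0.2, 0.8, 4], "angular": [0, 0, 0], "jaw": 0.7},
    {"xyz": [0.2, 0.8, 9], "angular": [0, 0, 0], "jaw": 0.7},
    {"xyz": [0.2, 0.8, 13], "angular": [0, 0, 0], "jaw": 0.7},
    {"xyz": [0.2, 0.8, 16], "angular": [0, 0, 0], "jaw": 0.7},
    {"xyz": [0.2, 0.8, 18], "angular": [0, 0, 0], "jaw": 0.7},
    {"xyz": [0.2, 0.8, 18], "angular": [0, 0, 0], "jaw": 0.7}
  ]
}}

```text
t: 5.65
ee_pos: [0.5568, -0.0551, 0.049]
orientation: [3.142, 0.0, -0.101]
contact_force: [0.0, -0.5, -0.1]
grip_width: 0.462
grasp_force: 30.5
```

{"api": "move_arm", "payload": {
  "series": [
    {"xyz": [0, 0, 2], "angular": [0, 0, 0], "jaw": 0.7},
    {"xyz": [0, 0, 4], "angular": [0, 0, 0], "jaw": 0.7},
    {"xyz": [0, 0, 5], "angular": [0, 0, 0], "jaw": 0.7},
    {"xyz": [0, 0, 5], "angular": [0, 0, 0], "jaw": 0.7}
  ]
}}

```text
t: 6.15
ee_pos: [0.5569, -0.0551, 0.0441]
orientation: [3.142, 0.0, -0.101]
contact_force: [0.2, 0.0, -0.4]
grip_width: 0.463
grasp_force: 30.5
```

{"api": "move_arm", "payload": {
  "series": [
    {"xyz": [0, 0, 0.5], "angular": [0, 0, 0], "jaw": 0.3},
    {"xyz": [0, 0, 0.5], "angular": [0, 0, 0], "jaw": 0.3},
    {"xyz": [0, 0, 0.5], "angular": [0, 0, 0], "jaw": 0.3},
    {"xyz": [0, 0, -20], "angular": [0, 0, 0], "jaw": 0.3},
    {"xyz": [0, 0, -60], "angular": [0, 0, 0], "jaw": 0.3},
    {"xyz": [0, 0, -110], "angular": [0, 0, 0], "jaw": 0.3},
    {"xyz": [-60, 10, -110], "angular": [0, 0, 0], "jaw": 0.3},
    {"xyz": [-60, 10, -110], "angular": [0, 0, 0], "jaw": 0.3}
  ]
}}

```text
t: 7.15
ee_pos: [0.4911, -0.0594, 0.1547]
orientation: [3.142, 0.004, -0.102]
contact_force: [-0.2, -0.3, -0.5]
grip_width: 0.696
grasp_force: 0.0
```

```bash
python3 - <<'E'
from h import *
R,P=tool();im=snap("wrist","w6.png");b=snap("side","s6.png");s=state();print(s["t"],P,s["orientation"],s["contact_force"])
np.savez('p6',R=R,P=P)
o=np.zeros((480,800,3),np.uint8);o[:300,:]=cv2.resize(im[60:240,20:500],(800,300))[:,:,::-1]
u,v=proj("side",[.5572,-.0567,.05])[0].astype(int);o[300:,:240]=cv2.resize(b[v-50:v+25,u-50:u+50],(240,180),interpolation=cv2.INTER_CUBIC)[:,:,::-1]
cv2.imwrite('pics/c6.png',o)
E
```

```text
7.25 [ 0.4911422  -0.05941422  0.15468121] [-3.14137813e+00 -6.83334955e-04 -1.01342301e-01] [0.17880138 0.51454029 0.72456042]
```

View pics/c6.png

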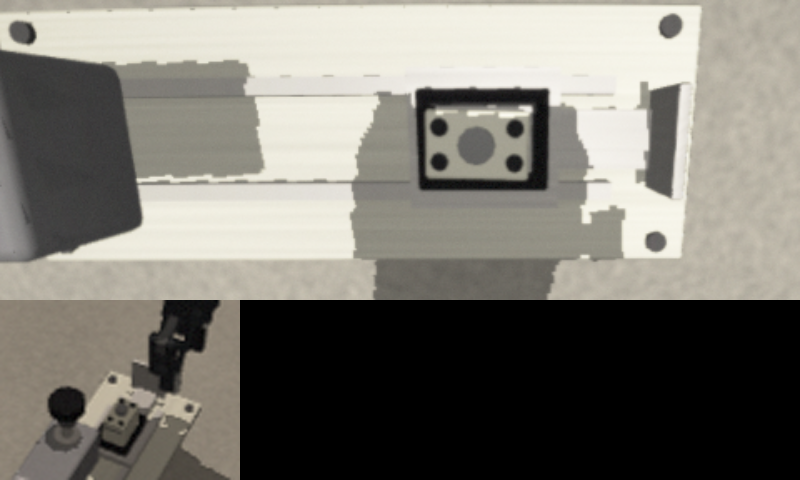

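The crop shows the housing seated in the pocket, centred with its pin up, and the tab to the right at about crop (668,140). Next I go outside the tab with the fingers shut.

{"api": "move_arm", "payload": {
  "series": [
    {"xyz": [30, 50, 0], "angular": [0, 0, 0], "jaw": 1},
    {"xyz": [63, 106, 0], "angular": [0, 0, 0], "jaw": 1},
    {"xyz": [63, 106, 0], "angular": [0, 0, 0], "jaw": 1},
    {"xyz": [63, 106, 40], "angular": [0, 0, 0], "jaw": 1},
    {"xyz": [63, 106, 80], "angular": [0, 0, 0], "jaw": 1},
    {"xyz": [63, 106, 105], "angular": [0, 0, 0], "jaw": 1},
    {"xyz": [63, 106, 105], "angular": [0, 0, 0], "jaw": 1},
    {"xyz": [63, 106, 105], "angular": [0, 0, 0], "jaw": 1}
  ]
}}

```text
t: 8.25
ee_pos: [0.5488, -0.1706, 0.0497]
orientation: [-3.142, -0.0, -0.101]
contact_force: [0.1, 0.1, -0.8]
grip_width: -0.001
grasp_force: 0.0
```

{"api": "move_arm", "payload": {
  "series": [
    {"xyz": [-3, -6, 0], "angular": [0, 0, 0], "jaw": 1},
    {"xyz": [-3, -12, 0], "angular": [0, 0, 0], "jaw": 1},
    {"xyz": [-3, -17, 0], "angular": [0, 0, 0], "jaw": 1},
    {"xyz": [-3, -22, 0], "angular": [0, 0, 0], "jaw": 1},
    {"xyz": [-3, -27, 0], "angular": [0, 0, 0], "jaw": 1},
    {"xyz": [-3, -32, 0], "angular": [0, 0, 0], "jaw": 1},
    {"xyz": [-3, -37, 0], "angular": [0, 0, 0], "jaw": 1}
  ]
}}

```text
t: 9.12
ee_pos: [0.5491, -0.1336, 0.0493]
orientation: [3.141, -0.0, -0.101]
contact_force: [0.3, -2.5, 1.2]
grip_width: -0.001
grasp_force: 1.1
```

{"api": "move_arm", "payload": {
  "series": [
    {"xyz": [0, -6, 0], "angular": [0, 0, 0], "jaw": 1},
    {"xyz": [0, -12, 0], "angular": [0, 0, 0], "jaw": 1},
    {"xyz": [0, -18, 0], "angular": [0, 0, 0], "jaw": 1},
    {"xyz": [0, -24, 0], "angular": [0, 0, 0], "jaw": 1},
    {"xyz": [0, -30, 0], "angular": [0, 0, 0], "jaw": 1},
    {"xyz": [0, -36, 0], "angular": [0, 0, 0], "jaw": 1},
    {"xyz": [0, -42, 0], "angular": [0, 0, 0], "jaw": 1},
    {"xyz": [0, -48, 0], "angular": [0, 0, 0], "jaw": 1},
    {"xyz": [0, -54, 0], "angular": [0, 0, 0], "jaw": 1},
    {"xyz": [0, -60, 0], "angular": [0, 0, 0], "jaw": 1},
    {"xyz": [0, -66, 0], "angular": [0, 0, 0], "jaw": 1},
    {"xyz": [0, -72, 0], "angular": [0, 0, 0], "jaw": 1}
  ]
}}

```text
t: 10.62
ee_pos: [0.5562, -0.0617, 0.0492]
orientation: [3.142, 0.0, -0.101]
contact_force: [1.6, -3.0, 1.0]
grip_width: 0.003
grasp_force: 1.1
```

```bash
python3 - <<'E'
from h import *
R,P=tool();b=snap("top","t7.png");s=state();print(s["t"],P,s["contact_force"])
# dark frame + knob candidates
g=b.max(2);m=((g<50)).astype(np.uint8);m[:190]=0;m[275:]=0;m[:,:240]=0;m[:,410:]=0
n,l,st,c=cv2.connectedComponentsWithStats(m)
print([(st[i].tolist(),c[i].round(1).tolist()) for i in range(1,n) if st[i,4]>15])
E
```

```text
10.675 [ 0.55622903 -0.06174025  0.04924484] [ 1.06970956 -0.62038464  0.44274813]
[]
```

{"api": "move_arm", "payload": {
  "series": [
    {"xyz": [0, -6, 0], "angular": [0, 0, 0], "jaw": 1},
    {"xyz": [0, -12, 0], "angular": [0, 0, 0], "jaw": 1},
    {"xyz": [0, -18, 0], "angular": [0, 0, 0], "jaw": 1},
    {"xyz": [0, -23, 0], "angular": [0, 0, 0], "jaw": 1},
    {"xyz": [0, -27, 0], "angular": [0, 0, 0], "jaw": 1},
    {"xyz": [0, -30, 0], "angular": [0, 0, 0], "jaw": 1},
    {"xyz": [0, -32, 0], "angular": [0, 0, 0], "jaw": 1},
    {"xyz": [0, -34, 0], "angular": [0, 0, 0], "jaw": 1}
  ]
}}

```text
t: 11.68
ee_pos: [0.5594, -0.0283, 0.0492]
orientation: [3.141, 0.0, -0.101]
contact_force: [0.0, -3.1, -0.1]
grip_width: 0.001
grasp_force: 1.0
```

{"api": "move_arm", "payload": {
  "series": [
    {"xyz": [0, -1, 0], "angular": [0, 0, 0], "jaw": 1},
    {"xyz": [0, -2, 0], "angular": [0, 0, 0], "jaw": 1},
    {"xyz": [0, -3, 0], "angular": [0, 0, 0], "jaw": 1},
    {"xyz": [0, -4, 0], "angular": [0, 0, 0], "jaw": 1}
  ]
}}

```text
t: 12.18
ee_pos: [0.5599, -0.0243, 0.0492]
orientation: [3.142, 0.0, -0.101]
contact_force: [-1.5, -2.1, -0.0]
grip_width: 0.004
grasp_force: 1.0
```

{"api": "move_arm", "payload": {
  "series": [
    {"xyz": [0, -1, 0], "angular": [0, 0, 0], "jaw": 1},
    {"xyz": [0, -2, 0], "angular": [0, 0, 0], "jaw": 1},
    {"xyz": [0, -3, 0], "angular": [0, 0, 0], "jaw": 1},
    {"xyz": [0, -4, 0], "angular": [0, 0, 0], "jaw": 1}
  ]
}}

```text
t: 12.68
ee_pos: [0.5603, -0.0203, 0.0492]
orientation: [3.142, 0.0, -0.101]
contact_force: [-0.7, -1.8, -1.3]
grip_width: 0.002
grasp_force: 1.0
```

{"api": "move_arm", "payload": {
  "series": [
    {"xyz": [0, -1, 0], "angular": [0, 0, 0], "jaw": 1},
    {"xyz": [0, -2, 0], "angular": [0, 0, 0], "jaw": 1},
    {"xyz": [0, -3, 0], "angular": [0, 0, 0], "jaw": 1}
  ]
}}

```text
t: 13.05
ee_pos: [0.5603, -0.0198, 0.0492]
orientation: [3.139, 0.0, -0.103]
contact_force: [-2.2, -12.3, -0.7]
grip_width: -0.004
grasp_force: 6.3
```

The slide is against its stop (12 N, no further motion). I back off, rise and go above the knob.

{"api": "move_arm", "payload": {
  "series": [
    {"xyz": [0, 20, 0], "angular": [0, 0, 0], "jaw": 1},
    {"xyz": [0, 50, 0], "angular": [0, 0, 0], "jaw": 1},
    {"xyz": [0, 50, -60], "angular": [0, 0, 0], "jaw": 1},
    {"xyz": [0, 50, -120], "angular": [0, 0, 0], "jaw": 1},
    {"xyz": [0, 50, -180], "angular": [0, 0, 0], "jaw": 1},
    {"xyz": [0, 50, -225], "angular": [0, 0, 0], "jaw": 1},
    {"xyz": [0, 50, -225], "angular": [0, 0, 0], "jaw": 1},
    {"xyz": [0, 50, -225], "angular": [0, 0, 0], "jaw": 1}
  ]
}}

```text
t: 14.05
ee_pos: [0.5556, -0.0664, 0.274]
orientation: [-3.141, -0.0, -0.1]
contact_force: [-0.7, 0.3, 0.6]
grip_width: -0.003
grasp_force: 0.0
```

```bash
python3 - <<'E'
from h import *
R,P=tool();im=snap("wrist","w8.png");s=state();print(s["t"],P,s["contact_force"])
b=snap("top","t8.png")
o=np.zeros((600,800,3),np.uint8);o[:480,:480]=im[:,:480,::-1]
o[:320,480:]=cv2.resize(b[180:260,250:330],(320,320),interpolation=cv2.INTER_CUBIC)[:,:,::-1]
c=snap("side","s8.png");o[320:560,480:]=cv2.resize(c[220:310,270:390],(320,240),interpolation=cv2.INTER_CUBIC)[:,:,::-1]
cv2.imwrite('pics/c8.png',o)
np.savez('p8',R=R,P=P)
E
```

```text
14.1 [ 0.555633   -0.06644638  0.27397754] [-0.35292882  0.26859406  0.20952793]
```

View pics/c8.png

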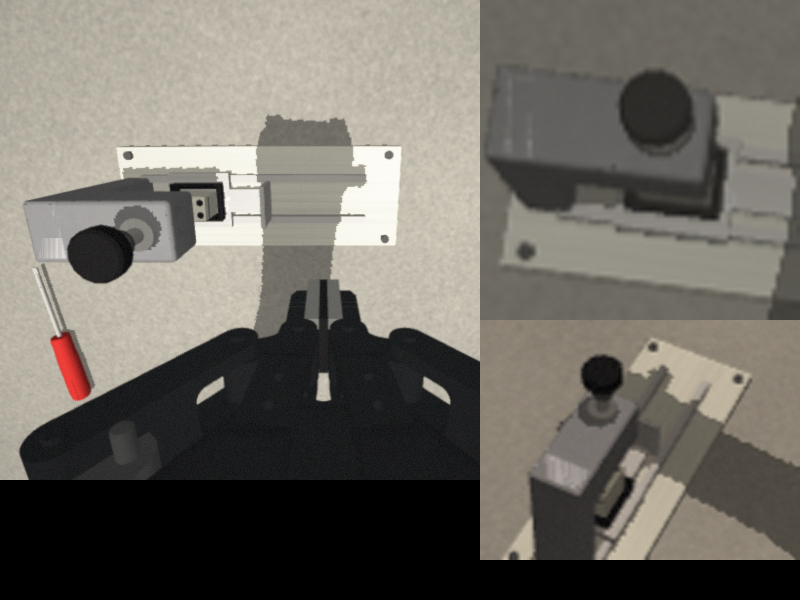

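The slide is in with the housing under the head. The knob is at wrist (100,254), top-camera (294,206.8) and side (315.8,240.6). I triangulate it.

```bash
python3 - <<'E'
from h import *
d=np.load('p8.npz');pose=(d['R'],d['P']);im=cv2.imread('pics/w8.png')
m=np.zeros((480,640),np.uint8);m[215:295,60:140]=(im.max(2)[215:295,60:140]<60)
c=max(cv2.findContours(m,0,2)[0],key=cv2.contourArea);r=cv2.fitEllipse(c);print(r)
A=np.zeros((3,3));b=np.zeros(3)
for n,uv,po in(("wrist",r[0],pose),("top",(294,206.8),None)):
  o,v=ray(n,[uv],po);v=v[0]/np.linalg.norm(v[0]);M=np.eye(3)-np.outer(v,v);A+=M;b+=M@o
X=np.linalg.solve(A,b);print("knob",X)
for z in(.215,.222,.229,.233):print(z,onz("wrist",[r[0]],z,pose)[0].round(4),onz("top",[[294,206.8]],z)[0].round(4))
print(((np.array([.570,.0728,.26])-d['P'])@d['R']*1000).round(1))
E
```

```text
((100.89026641845703, 253.15084838867188), (55.30118942260742, 66.15544128417969), 85.27790069580078)
knob [0.57011946 0.07311394 0.21295994]
0.215 [0.5711 0.0721 0.215 ] [0.5691 0.0726 0.215 ]
0.222 [0.573 0.067 0.222] [0.5675 0.0721 0.222 ]
0.229 [0.575 0.062 0.229] [0.5658 0.0715 0.229 ]
0.233 [0.5761 0.0591 0.233 ] [0.5649 0.0712 0.233 ]
[   0.3 -140.    14. ]
```

{"api": "move_arm", "payload": {
  "series": [
    {"xyz": [0, -50, 0], "angular": [0, 0, 0], "jaw": 1},
    {"xyz": [0, -105, 0], "angular": [0, 0, 0], "jaw": 1},
    {"xyz": [0, -140, 0], "angular": [0, 0, 0], "jaw": 1},
    {"xyz": [0, -140, 0], "angular": [0, 0, 0], "jaw": 1},
    {"xyz": [0, -140, 20], "angular": [0, 0, 0], "jaw": 1},
    {"xyz": [0, -140, 33], "angular": [0, 0, 0], "jaw": 1},
    {"xyz": [0, -140, 36], "angular": [0, 0, 0], "jaw": 1},
    {"xyz": [0, -140, 39], "angular": [0, 0, 0], "jaw": 1},
    {"xyz": [0, -140, 42], "angular": [0, 0, 0], "jaw": 1},
    {"xyz": [0, -140, 45], "angular": [0, 0, 0], "jaw": 1},
    {"xyz": [0, -140, 48], "angular": [0, 0, 0], "jaw": 1}
  ]
}}

```text
t: 15.58
ee_pos: [0.5699, 0.0723, 0.2263]
orientation: [-3.141, -0.0, -0.101]
contact_force: [-0.0, 0.6, 0.0]
grip_width: -0.001
grasp_force: 0.0
```

{"api": "move_arm", "payload": {
  "series": [
    {"xyz": [0, 0, 2], "angular": [0, 0, 0], "jaw": 1},
    {"xyz": [0, 0, 4], "angular": [0, 0, 0], "jaw": 1},
    {"xyz": [0, 0, 6], "angular": [0, 0, 0], "jaw": 1},
    {"xyz": [0, 0, 8], "angular": [0, 0, 0], "jaw": 1},
    {"xyz": [0, 0, 10], "angular": [0, 0, 0], "jaw": 1},
    {"xyz": [0, 0, 12], "angular": [0, 0, 0], "jaw": 1}
  ]
}}

```text
t: 16.32
ee_pos: [0.57, 0.0723, 0.2144]
orientation: [-3.141, -0.0, -0.101]
contact_force: [-1.7, 0.3, 6.0]
grip_width: -0.001
grasp_force: 2.9
```

{"api": "move_arm", "payload": {
  "series": [
    {"xyz": [0, 0, 2], "angular": [0, 0, 0], "jaw": 1},
    {"xyz": [0, 0, 4], "angular": [0, 0, 0], "jaw": 1},
    {"xyz": [0, 0, 6], "angular": [0, 0, 0], "jaw": 1},
    {"xyz": [0, 0, 8], "angular": [0, 0, 0], "jaw": 1},
    {"xyz": [0, 0, 8], "angular": [0, 0, 0], "jaw": 1}
  ]
}}

```text
t: 16.95
ee_pos: [0.57, 0.0722, 0.2067]
orientation: [-3.141, -0.0, -0.101]
contact_force: [-2.7, 0.1, 9.5]
grip_width: 0.0
grasp_force: 4.4
```

{"api": "move_arm", "payload": {
  "series": [
    {"xyz": [0, 0, 1], "angular": [0, 0, 0], "jaw": 1},
    {"xyz": [0, 0, 2], "angular": [0, 0, 0], "jaw": 1},
    {"xyz": [0, 0, 3], "angular": [0, 0, 0], "jaw": 1},
    {"xyz": [0, 0, 4], "angular": [0, 0, 0], "jaw": 1},
    {"xyz": [0, 0, 4], "angular": [0, 0, 0], "jaw": 1}
  ]
}}

```text
t: 17.58
ee_pos: [0.57, 0.0723, 0.2031]
orientation: [-3.141, -0.001, -0.101]
contact_force: [-3.9, -0.7, 11.6]
grip_width: 0.0
grasp_force: 6.0
```

{"api": "move_arm", "payload": {
  "series": [
    {"xyz": [0, 0, 1], "angular": [0, 0, 0], "jaw": 1},
    {"xyz": [0, 0, 2], "angular": [0, 0, 0], "jaw": 1},
    {"xyz": [0, 0, 3], "angular": [0, 0, 0], "jaw": 1},
    {"xyz": [0, 0, 3], "angular": [0, 0, 0], "jaw": 1}
  ]
}}

```text
t: 18.08
ee_pos: [0.5702, 0.0722, 0.2015]
orientation: [-3.14, -0.002, -0.101]
contact_force: [-6.8, 0.2, 28.0]
grip_width: 0.002
grasp_force: 13.7
```

The force rose steeply to 28 N, so the knob has bottomed. I hold briefly, then release slowly.

{"api": "move_arm", "payload": {
  "series": [
    {"xyz": [0, 0, 0], "angular": [0, 0, 0], "jaw": 1},
    {"xyz": [0, 0, 0], "angular": [0, 0, 0], "jaw": 1},
    {"xyz": [0, 0, 0], "angular": [0, 0, 0], "jaw": 1},
    {"xyz": [0, 0, 0], "angular": [0, 0, 0], "jaw": 1},
    {"xyz": [0, 0, 0], "angular": [0, 0, 0], "jaw": 1},
    {"xyz": [0, 0, 0], "angular": [0, 0, 0], "jaw": 1}
  ]
}}

```text
t: 18.82
ee_pos: [0.5702, 0.0722, 0.2015]
orientation: [-3.14, -0.002, -0.101]
contact_force: [-7.6, 0.2, 26.1]
grip_width: -0.0
grasp_force: 13.6
```

{"api": "move_arm", "payload": {
  "series": [
    {"xyz": [0, 0, -3], "angular": [0, 0, 0], "jaw": 1},
    {"xyz": [0, 0, -7], "angular": [0, 0, 0], "jaw": 1},
    {"xyz": [0, 0, -11], "angular": [0, 0, 0], "jaw": 1},
    {"xyz": [0, 0, -15], "angular": [0, 0, 0], "jaw": 1},
    {"xyz": [0, 0, -19], "angular": [0, 0, 0], "jaw": 1},
    {"xyz": [0, 0, -23], "angular": [0, 0, 0], "jaw": 1},
    {"xyz": [0, 0, -40], "angular": [0, 0, 0], "jaw": 1},
    {"xyz": [0, 0, -75], "angular": [0, 0, 0], "jaw": 1},
    {"xyz": [0, 100, -75], "angular": [0, 0, 0], "jaw": 1},
    {"xyz": [0, 140, -75], "angular": [0, 0, 0], "jaw": 1},
    {"xyz": [0, 140, -75], "angular": [0, 0, 0], "jaw": 1},
    {"xyz": [0, 140, -75], "angular": [0, 0, 0], "jaw": 1}
  ]
}}

```text
t: 20.32
ee_pos: [0.5556, -0.0678, 0.2741]
orientation: [3.142, 0.0, -0.103]
contact_force: [0.7, 0.0, 0.5]
grip_width: 0.001
grasp_force: 0.0
```

```bash
python3 - <<'E'
from h import *
R,P=tool();im=snap("wrist","w9.png");s=state();print(s["t"],P,s["contact_force"])
a=cv2.imread('pics/w8.png')
m=np.zeros((480,640),np.uint8);m[215:295,60:140]=(im.max(2)[215:295,60:140]<60)
c=max(cv2.findContours(m,0,2)[0],key=cv2.contourArea);print(cv2.fitEllipse(c),"was 100.9,253.2")
print(np.abs(a.astype(int)[140:260,110:420]-im[140:260,110:420,::-1]).mean())
b=snap("side","s9.png");q=cv2.imread('pics/s8.png');d=np.abs(q.astype(int)-b[:,:,::-1]).max(2)[220:330,270:390]>40
print("changed px near press, side",d.sum(), np.argwhere(d).mean(0)+[220,270] if d.any() else '')
g=b[:,:,::-1]
E
```

```text
20.375 [ 0.55558238 -0.06780223  0.2740876 ] [-0.26085377  1.03727836 -0.26190988]
((99.10577392578125, 253.69082641601562), (54.995018005371094, 66.71900939941406), 83.69717407226562) was 100.9,253.2
5.394498207885305
changed px near press, side 8 [246.75  339.375]
```

```bash
python3 -c "
from rig import *
print(finish_job())"
```

```text
the job is handed in; nothing more can be done
None
```

The job is handed in: the housing is in the pocket, the slide is against its stop, and the knob was bottomed at about 28 N, held and sprung back; I did not see the lock pin flush (it sits under the head), only inferred it from the force rise and about 20 mm of travel.

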